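# Mount a glass column in its ring stand

## Task

Lift the blue-capped glass column out of the rack, feed it upright down through the rings of the ring stand, and push it home so that the red rubber adapter in the lowest ring goes fully down; then let go. The lower rings were clamped by hand and are not quite in line with the top one, so feel your way down and never lean on the glass with as much as 20 N. Leave the spare column, the dish, the bottle and the jar where they are.

Things in the scene. Friction and masses are not known exactly. Their poses are not given: they have to be found in the camera images.
- column_cap (a point): Centre of the blue screw cap of the glass column to be mounted: 33 mm in diameter, 28 mm high, the place to grasp it. The point is on the column's axis, 14 mm below its flat top; z points up along the column. Below the cap is a 28 mm glass barrel. It stands upright on its stem in one of the rack's two holes; 105 to 210 g.
- column_tip (a point): Lower end of the same column's outlet stem, on its axis, 171 mm below column_cap (the whole column is 185 mm tall). From here up: stem 12 mm in diameter and 35 mm long, a 45 degree shoulder 8 mm high widening to the barrel, barrel 28 mm in diameter and 114 mm long, cap.
- ring_top (a point): Centre of the upper face of the ring stand's top ring, 157 mm above the bench: steel, 54 mm bore, 8 mm thick. The point's x axis points level to the stand's rod, 115 mm away (12 mm thick, 400 mm tall); z is up. The two smaller rings below hang anywhere up to 8 mm to either side of this centre along this point's y axis, and within 1 mm of it along x.
- stand: Heavy fixed ring stand, origin under the centre of its 200 x 125 mm base. One tight hand-set clamp holds the two lower rings, in line: a middle ring, 31 mm bore, upper face 45 mm above the rim of the red rubber adapter in the lowest ring. That rim is 70 to 90 mm above the bench when raised, 27 mm wide, flaring in at 45 degrees to a 15 mm throat that takes the stem and stops the shoulder.
- adapter (a joint): How far the rubber adapter has been pushed down into the lowest ring, in m: 0 raised (as at the start), 0.005 fully down. It slides at a push of about 7 N (the column's weight alone does not move it), stays where it is left, and at 0.005 stops dead. With the shoulder bedded in its mouth the stem's tip is 42 mm below the adapter's rim.
- rack: White two-tier rack, 80 x 200 mm, top plate 78 mm above the bench with two 32 mm holes 100 mm apart along its y axis; columns stand on its lower shelf, 8 mm above the bench. Origin at the bench under its centre. It does not move.
- spare_cap (a point): Cap centre of the spare column, a short one (121 mm tall) with an orange cap, in the other hole of the rack; to be left there.
- dish: Glass dish on the stand's base plate under the rings, 68 mm wide, 28 mm high; origin at the centre of its underside, 8 mm above the bench. The mounted column's stem reaches down into it without touching.
- bottle: White reagent bottle with a green cap, 64 mm in diameter, 150 mm tall, standing on the bench; origin at the centre of its underside.
- jar: Low clear jar with a white lid, 60 mm in diameter, 70 mm tall, standing on the bench; origin at the centre of its underside.
Things that resemble listed ones, but are neither listed nor needed, are in the scene too. Leave any purple look-alike of the part that bears column_cap alone.

How it is judged:
On the way, in this order (a step that is already met when the one before it is completed fails the run):
1. the blue-capped column is lifted clear of the rack, upright (height (world z) of column_tip above 0.085 m and angle between column_tip's own z axis and vertical below 0.3 rad), for 0.1 s.
2. its stem has gone down through the top ring (z of column_tip in the frame of ring_top below -0.02 m and horizontal distance between column_tip and ring_top below 0.02 m), for 0.1 s.
3. it stands in all three rings with the adapter pushed fully down (value of joint adapter above 0.004 m and horizontal distance between column_tip and ring_top below 0.012 m and z of column_tip in the frame of ring_top below -0.11 m), for 0.2 s.
At the end, for the whole second after the job is handed in: The blue-capped column stands upright (0.08 rad) with its stem through all three rings (tip 110 mm or more below the top ring's upper face, within 12 mm of its axis), the adapter pushed down over 4 of its 5 mm; spare column, dish, bottle and jar within 15 mm of where they began (all of step 3 and angle between column_tip's own z axis and vertical below 0.08 rad and distance of each of spare_cap, dish, bottle, jar from where it was at the start of the episode below 0.015 m); the robot touches nothing.
It fails at once if the glass column is forced: more than 20 N between it and the stand (contact force between column and stand above 20 N).
It fails at once if the column is tipped over (angle between column_tip's own z axis and vertical above 0.6 rad).
It fails at once if a bystander is knocked out of its place (distance of any of spare_cap, dish, bottle, jar from where it was at the start of the episode above 0.03 m).
It also fails if it takes over 72 s, if anything falls off the work surface, if the arm or the gripper's body presses on something with over 40 N, if the wrist force passes 120 N, or if a joint passes its speed limit or range.

## Robot

A 6-joint arm with a two-finger parallel gripper is mounted at the origin on the work surface. World frame = base frame: x ahead of the robot, y to its left, z up, the work surface at z = 0. Lengths are in m, angles in rad, forces in N, time in s.
With the tool pointing down it reaches from about 0.375 to 0.9 m from the base axis. Payload 3.1 kg.
Tool frame: the origin (TCP) lies midway between the tips of the shut fingers; the grasp point (between the pads) lies 19 mm behind it; x points along the fingers, y is the direction in which the jaws open and shut, and the axes are right-handed (so a half turn about x gives the same grasp; the last joint's range is limited). The gripper opens to 87 mm and grips with 3 to 60 N. Pads are 19 mm wide; open, the fingers measure 117 mm over their backs; the gripper's body (75 mm by 190 mm) begins 51 mm behind the grasp point.
Start: joints at [-1.429, 0.527, 1.433, -0, 1.181, -0.178], TCP at [0.197, -0.593, 0.223] pointing down, gripper open.
Joint ranges: [-3.08, 3.08], [-0.75, 2.2], [0.22, 2.44], [-1.43, 4.57], [0, 2.65], [-2.85, 2.85]. Speed limits (rad/s): [2.79, 2.79, 3.14, 3.14, 3.14, 3.14].

## Interface

Orientations are given as a unit quaternion [x, y, z, w].
In Python, from rig import get_obs, imaging, robot gives the robot as it stands.
- The arm moves only by the shell command python3 -m inch 'ROWS' [FORCE]. ROWS is JSON, a list of rows, each a list of 3 entries, a list of its own where there are three numbers: the finger opening in mm, from 0 to 87, then the shift along the tool's x, y, z in mm, then the turn, a rotation vector about the tool's x, y, z in degrees. In form: [[grip, [dx, dy, dz], [wx, wy, wz]], ...]. A call has 1 to 12 rows; each row shifts and turns the pose as measured when the row begins, along the tool's axes as they then stand; what a row does not reach is not made up. A row lasts 1/8 s, in which the tool goes at most 62.5 mm and 10.7 degrees, less where a joint would pass 70% of its speed; a pose out of reach is approached as far as the arm can. A call with a gripper value outside its range is refused whole. The fingers move at their own pace and stop on an object; FORCE is the grip in N (left out, the last holds). Time passes only in rows, so rows that do not move let the fingers close. It gives the time, the measured TCP pose, the force and the opening at its end, in the units of the state.
- get_obs(): the state, without advancing time (a new reading comes with each control period).
- imaging.camera(name): name is "scene" or "top" or "wrist"; returns the picture (384x512x3 uint8, red, green, blue); there is no depth.
- imaging.camera_params(name): a dict with "camera_matrix" (3x3 intrinsics, pixels), "k1" (the pictures are not rectified: a ray, as slopes to the right and down, at radius r is drawn at 1 + k1 r^2 times it, then the intrinsics apply), "xyz" and "rotation" of the camera in the world. Camera axes: x right, y down, z forward; pixel columns grow to the right and rows downward; lengths in m; the calibration is good to about 2 mm. A picture is of the moment at which its call begins: read the wrist's pose just before it. camera_params takes no time and is no camera call; for the wrist camera it gives the pose at the moment of the call.
- robot.hand_in(): hands the job in, once; it reports no verdict.
Trained networks look in the newest picture that a camera, given by its name, has taken for a name from the list of things; names that differ only in an ending like _2 or _b are one class to them, and where a whole thing is asked for, a point or a joint stands for the part that bears it (a point fixed in the world has none). Each returns a list of dicts, best first, with "confidence" (0 to 1); they miss things now and then, are a little off and sometimes report something else, mostly with a low value. They report only what shows in the picture. A call takes as long as a camera call. They do not tell look-alikes from the thing itself.
- imaging.cut_out(camera, target): "pixels" (384x512 bool, what is visible of it) and "box" ([centre column, centre row, width, height] in pixels, round what is visible of it).
- imaging.tip_of(camera, target): "pixel" ([column, row] in pixels: a listed point, or the origin of a listed thing).
The state is a dict: "time": time; "q": joint angles; "joint_velocities": joint speeds; "joint_torque": joint torques, N m; "position": TCP position; "tool_rot": TCP orientation; "ft_force": force on the tool from outside, world axes, zero at the start; "moment": the same for the moment, N m; "grip_width": finger opening in m.
Only numpy, scipy, OpenCV 4.12 (cv2) and the standard library are available. Lean on these libraries where they do the work, as an engineer would, in place of code of your own. Each camera call takes 0.05 s, during which the arm holds its last target. There are 200 camera calls.

## Working session

There is one attempt and no reset: what is moved stays moved. The work goes in short steps, Python scripts to look and compute and a shell command to move; the robot and the scene stay as the last step left them, time stands still between calls to the robot, and variables do not carry over. Pictures are saved under pics/ and viewed, about 8 in all and at most 12, crops included, and the job is handed in when it is done.

```bash
mkdir -p pics; ls; cat > h.py <<'E'
import numpy as np, cv2
from rig import get_obs, imaging, robot
from scipy.spatial.transform import Rotation as R
def rotm(p):
    r=np.array(p["rotation"],float)
    return r if r.shape==(3,3) else R.from_quat(r).as_matrix()
def ray(p,uv):
    K=np.array(p["camera_matrix"]); d=(np.array(uv,float)-K[:2,2])/[K[0,0],K[1,1]]
    s=d.copy()
    for _ in range(20): s=d/(1+p["k1"]*(s@s))
    v=rotm(p)@np.array([s[0],s[1],1]); return np.array(p["xyz"]),v/np.linalg.norm(v)
def proj(p,X):
    c=rotm(p).T@(np.array(X)-p["xyz"]); s=c[:2]/c[2]; s=s*(1+p["k1"]*(s@s)); K=np.array(p["camera_matrix"])
    return s*[K[0,0],K[1,1]]+K[:2,2]
def tri(rs):
    A=np.zeros((3,3));b=np.zeros(3)
    for o,d in rs:
        M=np.eye(3)-np.outer(d,d);A+=M;b+=M@o
    X=np.linalg.solve(A,b); return X,[np.linalg.norm((np.eye(3)-np.outer(d,d))@(X-o))*1000 for o,d in rs]
def atz(r,z): return r[0]+r[1]*(z-r[0][2])/r[1][2]
def save(n,im): cv2.imwrite(n,im[:,:,::-1])
E
python3 - <<'E'
from h import *
np.set_printoptions(precision=4,suppress=True)
ims=[]
rays={}
for c in ["scene","top"]:
    im=imaging.camera(c); p=imaging.camera_params(c); save(f"pics/{c}.png",im)
    print(c,p["xyz"],p["k1"])
    for t in ["column_cap","column_tip","ring_top","stand","rack","spare_cap","dish","bottle","jar"]:
        for q in imaging.tip_of(c,t)[:3]:
            print(c,t,round(q["confidence"],2),np.round(q["pixel"],1))
            rays.setdefault(t,{}).setdefault(c,[]).append(ray(p,q["pixel"]))
for t in rays:
    if len(rays[t])==2:
        for a in rays[t]["scene"]:
            for b in rays[t]["top"]: print(t,*tri([a,b]))
E
```

```text
pics
scene [ 0.8787 -0.6397  1.1095] 0.03636096230667979
scene column_cap 0.88 [268.  137.1]
scene column_cap 0.86 [302.5 161. ]
scene column_tip 0.63 [260.2 171.2]
scene ring_top 0.71 [210.2 237.1]
scene ring_top 0.45 [181.9 334.6]
scene stand 0.97 [222.7 274.9]
scene rack 0.6 [309.3 192.9]
scene spare_cap 0.48 [328.5 160.7]
scene dish 0.57 [208.4 262.4]
scene bottle 0.75 [179.8 333.3]
scene jar 0.95 [306.3 129. ]
top [0.3641 0.0162 1.011 ] -0.06585916222706986
top column_cap 0.7 [208.  171.3]
top column_cap 0.5 [199.1 231.5]
top column_cap 0.38 [176.4 162.4]
top ring_top 0.64 [348.8 205.2]
top stand 0.88 [336.9 202. ]
top rack 0.71 [201.3 179.8]
top rack 0.71 [346.  205.3]
top spare_cap 0.68 [174.5 163.3]
top dish 0.48 [332.8 216.7]
top bottle 0.87 [401.6 199.1]
top jar 0.65 [114.8 227.2]
column_cap [0.5287 0.089  0.2855] [np.float64(34.4421049873608), np.float64(34.44210498736091)]
column_cap [0.4522 0.1514 0.1686] [np.float64(6.896059232459765), np.float64(6.896059232459713)]
column_cap [0.5329 0.1303 0.2739] [np.float64(62.55064423706416), np.float64(62.550644237064276)]
column_
[... 449 characters left out ...]
), np.float64(50.812247026733296)]
stand [ 0.5383 -0.2009  0.0028] [np.float64(2.006703233049386), np.float64(2.006703233049326)]
rack [ 0.6056  0.1698 -0.0037] [np.float64(1.2233147802088136), np.float64(1.2233147802087383)]
rack [ 0.5823 -0.1086  0.312 ] [np.float64(110.78711288448623), np.float64(110.78711288448626)]
spare_cap [0.6242 0.2227 0.1053] [np.float64(0.9885324947089167), np.float64(0.9885324947091296)]
dish [ 0.4924 -0.1901  0.0109] [np.float64(8.089226086061018), np.float64(8.089226086061037)]
bottle [ 0.5409 -0.3833  0.0026] [np.float64(6.954650094176412), np.float64(6.954650094176482)]
jar [0.4744 0.4005 0.0032] [np.float64(1.909914296781924), np.float64(1.9099142967818934)]
```

View pics/scene.png

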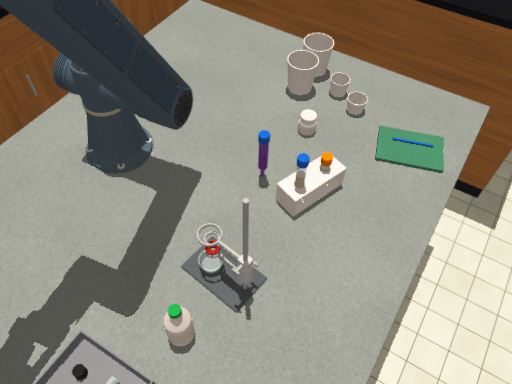

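View pics/top.png

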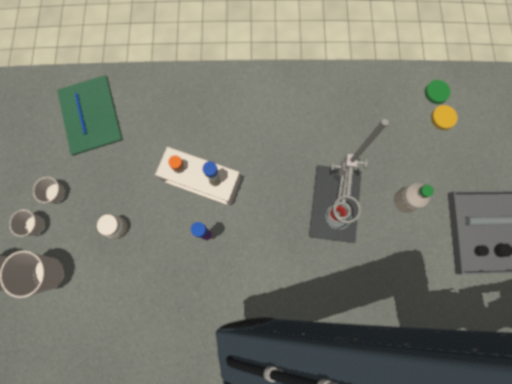

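The scene view shows the real blue cap in the rack at about (303,161) and the purple look-alike, free-standing, at (265,137). The top view shows them at (210,170) and (199,230), with the ring at (346,208) and the rod top at (385,122). The target cap is therefore at about (0.583, 0.128).

```bash
cat >> h.py <<'E'
def delta(target_xyz, yaw=None):
    "tool-axis shift mm to a target TCP, and rotvec deg to straight-down with jaw axis y at world yaw"
    o=get_obs(); T=R.from_quat(o["tool_rot"])
    d=T.inv().apply(np.array(target_xyz)-o["position"])*1000
    w=None
    if yaw is not None:
        best=None
        for s in (0,np.pi):
            a=yaw+s; y=np.array([np.cos(a),np.sin(a),0]); x=np.array([0,0,-1.]); z=np.cross(x,y)
            v=(T.inv()*R.from_matrix(np.c_[x,y,z])).as_rotvec(degrees=True)
            if best is None or np.linalg.norm(v)<np.linalg.norm(best): best=v
        w=np.round(best,1)
    return np.round(d,1),w
E
python3 - <<'E'
from h import *
np.set_printoptions(precision=4,suppress=True)
ps,pt=imaging.camera_params("scene"),imaging.camera_params("top")
rt=tri([ray(ps,(246,201)),ray(pt,(385,122))]);print("rodtop",rt)
c=np.array([.5039,-.1948]);d=rt[0][:2]-c;print(np.linalg.norm(d),np.degrees(np.arctan2(d[1],d[0])))
o=get_obs();print(o["position"],R.from_quat(o["tool_rot"]).as_matrix(),o["ft_force"],o["time"])
w=imaging.camera_params("wrist");T=R.from_quat(o["tool_rot"])
print("cam in tool",T.inv().apply(np.array(w["xyz"])-o["position"]),"\n",T.as_matrix().T@rotm(w),w["camera_matrix"][0][0])
print(delta((.39,-.13,.36)))
E
```

```text
rodtop (array([ 0.6103, -0.2061,  0.3993]), [np.float64(0.19320827775886187), np.float64(0.19320827775873084)])
0.10700529950990435 -6.043594254624488
[ 0.1965 -0.5933  0.2226] [[-0.      0.3144 -0.9493]
 [ 0.     -0.9493 -0.3144]
 [-1.     -0.     -0.    ]] [ 0.0498  0.4889 -0.3773] 1.0
cam in tool [-0.163   0.     -0.0835] 
 [[ 0.     -0.2999  0.954 ]
 [ 1.     -0.0007 -0.0003]
 [ 0.0008  0.954   0.2999]] 269.9295065298749
(array([-137.4, -378.9, -329.3]), None)
```

```bash
python3 -m inch '[[87,[-46,0,0],[0,0,0]],[87,[-46,-20,-15],[0,0,0]],[87,[-40,-46,-40],[0,0,0]],[87,[0,-46,-40],[0,0,0]],[87,[0,-46,-40],[0,0,0]],[87,[0,-46,-40],[0,0,0]],[87,[0,-46,-40],[0,0,0]],[87,[0,-46,-40],[0,0,0]],[87,[0,-46,-40],[0,0,0]],[87,[0,-40,-34],[0,0,0]]]'
python3 -m inch '[[87,[0,0,0],[-10.6,0,0]],[87,[0,0,0],[-10.6,0,0]],[87,[0,0,0],[-10.6,0,0]],[87,[0,0,0],[-10.6,0,0]],[87,[0,0,0],[-10.6,0,0]],[87,[0,0,0],[-10.6,0,0]],[87,[0,0,0],[-10.6,0,0]],[87,[0,0,0],[-10.6,0,0]],[87,[0,0,0],[-10.6,0,0]],[87,[0,0,0],[-10.6,0,0]],[87,[0,0,0],[-10.6,0,0]],[87,[0,0,0],[-10.6,0,0]]]'
python3 - <<'E'
from h import *
o=get_obs();print(o["q"],o["position"])
print(delta((.43,-.16,.36),np.radians(84)))
E
```

```text
time: 2.25
position: [0.3908, -0.1276, 0.354]
tool_rot: [0.701, 0.107, -0.696, 0.112]
ft_force: [0.3, -0.1, 0.5]
grip_width: 0.0871
time: 3.75
position: [0.3907, -0.1211, 0.356]
tool_rot: [0.2, 0.673, -0.203, 0.683]
ft_force: [-0.2, -0.3, 0.3]
grip_width: 0.0872
[-5.75922860e-01  5.71925010e-02  1.74203558e+00  5.49879496e-04
  1.32819941e+00 -1.56908141e+00] [ 0.39066924 -0.12114003  0.35597071]
(array([ -3.3, -11.1,  54.2]), array([-27.1,   0.8,   0.2]))
```

```bash
python3 -m inch '[[60,[0,-7,18],[-10,0.4,0]],[60,[0,-13,18],[-10,0.4,0]],[60,[0,-11,18],[-7,0,0]],[60,[0,0,0],[0,0,0]]]'
python3 - <<'E'
from h import *
np.set_printoptions(precision=4,suppress=True)
o=get_obs();print(o["position"],o["q"])
p=imaging.camera_params("wrist");im=imaging.camera("wrist");save("pics/w1.png",im);np.save("w1.npy",im)
import pickle;pickle.dump(p,open("w1.pkl","wb"))
for t in ["ring_top","adapter","stand","dish"]:
    for q in imaging.tip_of("wrist",t)[:2]: print(t,round(q["confidence"],2),np.round(q["pixel"],1), atz(ray(p,q["pixel"]),{"ring_top":.157,"adapter":.08,"stand":0,"dish":.008}[t]))
E
```

```text
time: 4.25
position: [0.429, -0.171, 0.357]
tool_rot: [0.031, 0.706, -0.033, 0.706]
ft_force: [-0.7, 0.1, 0.2]
grip_width: 0.0615
[ 0.429 -0.171  0.357] [-0.6208  0.1513  1.6288 -0.0018  1.3603 -2.1004]
ring_top 0.77 [252.  215.9] [ 0.4946 -0.1919  0.157 ]Traceback (most recent call last):
  File "<stdin>", line 7, in <module>
ValueError: it knows: bottle, column_cap, column_tip, dish, jar, rack, ring_top, spare_cap, stand
```

View pics/w1.png

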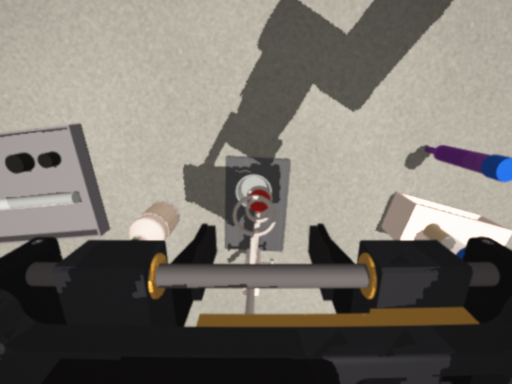

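The wrist view shows the top ring at about (254,215), the red adapter at (259,198) and the dish at (254,187). I'll zoom in on the rings.

```bash
python3 - <<'E'
import numpy as np,cv2
im=np.load("w1.npy")
c=cv2.resize(im[165:265,205:305],None,fx=6,fy=6,interpolation=cv2.INTER_CUBIC)
cv2.imwrite("pics/w1z.png",c[:,:,::-1])
E
```

```text
(no output)
```

View pics/w1z.png

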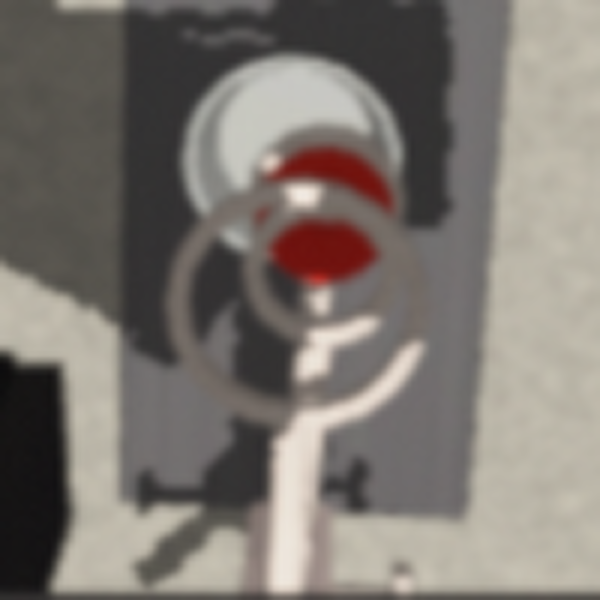

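```bash
python3 - <<'E'
from h import *
import pickle
np.set_printoptions(precision=4,suppress=True)
p=pickle.load(open("w1.pkl","rb"))
f=lambda x,y:(204.6+x/6,164.6+y/6)
T=atz(ray(p,f(297,302)),.157);print("top",T, "diam",[atz(ray(p,f(x,302)),.157)[1] for x in(165,428)])
for z in (.115,.125,.135):
    M=atz(ray(p,f(322,264)),z);print("mid",M,"od",[atz(ray(p,f(x,264)),z)[1] for x in(243,402)])
# lowest ring lateral
for z in (.07,.08,.09): print("low",atz(ray(p,f(326,195)),z))
yv=np.array([-np.sin(np.radians(-6)),np.cos(np.radians(-6))])
E
```

```text
top [ 0.4934 -0.1887  0.157 ] diam [np.float64(-0.2204570734266411), np.float64(-0.15720546034262503)]
mid [ 0.5001 -0.1839  0.115 ] od [np.float64(-0.2049519713136644), np.float64(-0.1626271063361476)]
mid [ 0.4963 -0.1834  0.125 ] od [np.float64(-0.20391582142487635), np.float64(-0.16263607515370757)]
mid [ 0.4925 -0.1829  0.135 ] od [np.float64(-0.2028796715360883), np.float64(-0.16264504397126753)]
low [ 0.4958 -0.183   0.07  ]
low [ 0.4924 -0.1826  0.08  ]
low [ 0.4891 -0.1821  0.09  ]
```

```bash
python3 -c "
from h import *
print(delta((.525,.125,.33),np.radians(84)))"
```

```text
(array([ 26.4, 302.3,  70.1]), array([ 0.8, -0.1,  0.1]))
```

```bash
python3 -m inch '[[60,[0,50,10],[0,0,0]],[60,[4,52,12],[0,0,0]],[60,[6,52,12],[0,0,0]],[60,[6,52,12],[0,0,0]],[60,[6,52,12],[0,0,0]],[60,[4,46,12],[0,0,0]],[60,[0,0,0],[0,0,0]]]'
cat > look.py <<'E'
from h import *
import sys
np.set_printoptions(precision=4,suppress=True)
o=get_obs();p=imaging.camera_params("wrist");im=imaging.camera("wrist");n=sys.argv[1];save(f"pics/{n}.png",im)
print(o["time"],o["position"],o["q"][5])
for a in sys.argv[2:]:
    t,z=a.split(":")
    for q in imaging.tip_of("wrist",t)[:3]: print(t,round(q["confidence"],2),np.round(q["pixel"],1),atz(ray(p,q["pixel"]),float(z)))
    if t=="column_cap":
        for q in imaging.cut_out("wrist",t)[:3]: print("box",round(q["confidence"],2),np.round(q["box"],1))
E
python3 look.py w2 column_cap:.179 spare_cap:.115 rack:0
```

```text
time: 5.22
position: [0.5232, 0.1371, 0.3308]
tool_rot: [0.036, 0.707, -0.037, 0.706]
ft_force: [0.6, -0.1, 0.6]
grip_width: 0.0602
5.225 [0.5232 0.1371 0.3308] -1.4160697694764879
column_cap 0.86 [255.5 227.4] [0.5848 0.1221 0.179 ]
column_cap 0.79 [265.2 113.3] [0.447  0.1486 0.179 ]
box 0.94 [256.  216.6  29.   53.4]
box 0.6 [265.2 116.7  34.6  30. ]
spare_cap 0.57 [320.5 224.4] [0.6195 0.2168 0.115 ]
rack 0.6 [281.6 195.1] [0.6042 0.1661 0.    ]
```

View pics/w2.png

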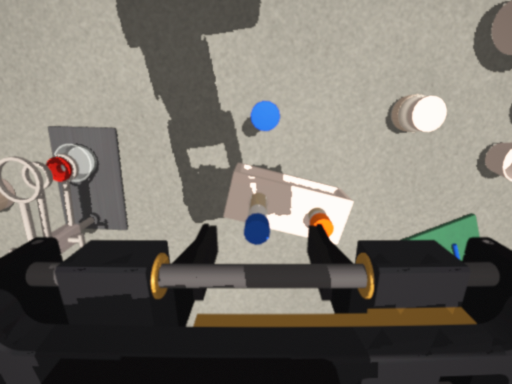

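The cap sits at (257,228), between and ahead of the fingers, and the purple column's cap is behind at (265,115). I'll take a second wrist view from lower down to triangulate.

```bash
python3 -m inch '[[60,[40,-8,12],[0,0,0]],[60,[40,-4,12],[0,0,0]],[60,[0,0,0],[0,0,0]]]'
python3 look.py w3 column_cap:.179
python3 - <<'E'
from h import *
np.set_printoptions(precision=4,suppress=True)
ps,pt=imaging.camera_params("scene"),imaging.camera_params("top")
p3=imaging.camera_params("wrist")
q=imaging.tip_of("wrist","column_cap")
r=[ray(ps,(302.5,161)),ray(pt,(208,171.3)),ray(p3,q[0]["pixel"])]
print(tri(r), tri([r[0],r[2]]), tri([r[1],r[2]]))
# wrist pair: w2 pose by rigid offset
o=get_obs();print(o["position"],p3["xyz"])
d=np.array(p3["xyz"])-o["position"]; p2=dict(p3);p2["xyz"]=np.array([0.5232,0.1371,0.3308])+d
print(tri([ray(p2,(255.5,227.4)),r[2]]))
E
```

```text
time: 5.85
position: [0.547, 0.114, 0.2524]
tool_rot: [0.04, 0.704, -0.042, 0.707]
ft_force: [-0.5, 0.6, 0.3]
grip_width: 0.0603
5.85 [0.547  0.114  0.2524] -1.4463363566346787
column_cap 0.74 [274.6 234.8] [0.5832 0.1219 0.179 ]
column_cap 0.59 [287.8  84.5] [0.4494 0.1466 0.179 ]
column_cap 0.34 [ 56.9 152.2] [ 0.4802 -0.0631  0.179 ]
box 0.97 [290.3  82.7  45.8  47.3]
box 0.89 [275.6 221.5  34.5  72. ]
(array([0.5848, 0.1247, 0.1787]), [np.float64(2.235463513273492), np.float64(3.9354179416563215), np.float64(3.3865565790217507)]) (array([0.5861, 0.1221, 0.1803]), [np.float64(1.5877947152383667), np.float64(1.587794715238381)]) (array([0.5756, 0.124 , 0.204 ]), [np.float64(0.7119025687622077), np.float64(0.7119025687622472)])
[0.5493 0.1155 0.2566] [0.4649 0.1252 0.4183]
(array([0.5733, 0.1234, 0.2078]), [np.float64(0.04219657125748139), np.float64(0.0421965712573874)])
```

View pics/w3.png

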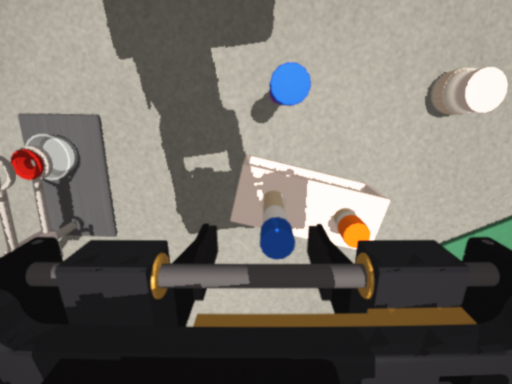

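The cap is between the finger tips at (276,238). Three views agree on about (0.584, 0.122, 0.179), so I'll go over it, straight down, and close.

```bash
python3 -c "
from h import *
print(delta((.584,.122,.25),np.radians(84)))"
python3 -m inch '[[60,[0,3,18],[0,0,0]],[60,[0,3,18],[0,0,0]],[60,[0,0,0],[0,0,0]]]'
python3 -c "
from h import *
print(delta((.584,.122,.161),np.radians(84)))"
```

```text
(array([ 7.1, 10.4, 33.7]), array([-0.5,  0.8,  0.1]))
time: 6.42
position: [0.5875, 0.1181, 0.2631]
tool_rot: [0.04, 0.698, -0.04, 0.714]
ft_force: [-0.6, 0.5, -0.0]
grip_width: 0.0601
(array([102. ,   3.5,  -6.1]), array([-0.5,  1.3, -0. ]))
```

```bash
python3 -m inch '[[60,[25,2,-2],[-0.5,1.3,0]],[60,[25,1,-2],[0,0,0]],[60,[25,1,-2],[0,0,0]],[60,[15,0,0],[0,0,0]],[60,[0,0,0],[0,0,0]]]'
python3 -c "
from h import *
print(delta((.584,.122,.161),np.radians(84)))"
```

```text
time: 7.05
position: [0.5774, 0.1237, 0.1679]
tool_rot: [0.036, 0.709, -0.036, 0.703]
ft_force: [0.4, -0.4, -0.5]
grip_width: 0.0601
(array([ 6.9, -1.1,  6.8]), array([ 0.2, -0.4, -0. ]))
```

```bash
python3 -m inch '[[60,[7,-1,7],[0,-0.4,0]],[60,[0,0,0],[0,0,0]]]' 
python3 -m inch '[[20,[0,0,0],[0,0,0]],[20,[0,0,0],[0,0,0]],[20,[0,0,0],[0,0,0]],[20,[0,0,0],[0,0,0]],[20,[0,0,0],[0,0,0]]]' 25
python3 -c "
from h import *
o=get_obs();print(o['ft_force'],o['moment'])
print(delta((.584,.122,.161),np.radians(84)))"
```

```text
time: 7.3
position: [0.5855, 0.1219, 0.1613]
tool_rot: [0.036, 0.706, -0.036, 0.707]
ft_force: [-1.2, 0.0, 0.3]
grip_width: 0.0598
time: 7.92
position: [0.5866, 0.1219, 0.163]
tool_rot: [0.036, 0.704, -0.036, 0.708]
ft_force: [-0.2, 0.8, -0.4]
grip_width: 0.0323
[-0.17200648  0.80776868 -0.37524643] [ 0.12070031 -0.15982796  0.00903626]
(array([ 2. , -0.2, -2.6]), array([ 0.2,  0.3, -0. ]))
```

```bash
python3 -m inch '[[20,[-20,0,0],[0,0,0]],[20,[-30,0,0],[0,0,0]],[20,[-35,0,0],[0,0,0]],[20,[-35,0,0],[0,0,0]],[20,[-35,0,0],[0,0,0]],[20,[-35,0,0],[0,0,0]],[20,[0,0,0],[0,0,0]]]' 40
python3 -c "
from h import *
o=get_obs();print(o['ft_force'],o['moment'],o['grip_width'])
print(delta((.494,-.1865,.36),np.radians(84)))"
```

```text
time: 8.8
position: [0.584, 0.1217, 0.3557]
tool_rot: [0.036, 0.707, -0.036, 0.706]
ft_force: [-0.9, 0.0, -1.5]
grip_width: 0.0324
[-0.92274049  0.02846013 -1.53115873] [ 0.09443887 -0.11018088  0.00519431] 0.0324066135161328
(array([  -4.1, -315.8,  -58.2]), array([ 0.2, -0.1,  0. ]))
```

```bash
python3 -m inch '[[20,[0,-20,-20],[0,0,0]],[20,[0,-35,-25],[0,0,0]],[20,[0,-45,-20],[0,0,0]],[20,[0,-45,-4],[0,0,0]],[20,[0,-45,0],[0,0,0]],[20,[0,-45,0],[0,0,0]],[20,[0,-35,4],[0,0,0]],[20,[0,-20,3],[0,0,0]],[20,[0,0,0],[0,0,0]]]'
python3 -c "
from h import *
print(delta((.494,-.1865,.36),np.radians(84)))"
python3 look.py w4 ring_top:.157 column_tip:.2 column_cap:.37
```

```text
time: 9.93
position: [0.4819, -0.1648, 0.3393]
tool_rot: [0.038, 0.716, -0.032, 0.696]
ft_force: [-0.0, 1.3, -0.3]
grip_width: 0.0322
(array([-21.3, -20.3,  13.6]), array([ 0.3, -1.7, -0.4]))
9.925 [ 0.4819 -0.1648  0.3393] -2.0152447975844336
ring_top 0.61 [242.5 188.3] [ 0.4941 -0.1907  0.157 ]
column_tip 0.63 [429.  126.9] [0.4336 0.0287 0.2   ]
column_tip 0.55 [264.2 177.7] [ 0.4729 -0.1602  0.2   ]
column_cap 0.64 [507.5 131.1] [ 0.4229 -0.0345  0.37  ]
column_cap 0.57 [262.5 243.5] [ 0.4712 -0.1635  0.37  ]
column_cap 0.5 [151.8 200.4] [ 0.4406 -0.2188  0.37  ]
box 0.81 [261.9 216.1  55.7  93.1]
box 0.59 [467.8 130.2  88.5  28.3]
```

View pics/w4.png

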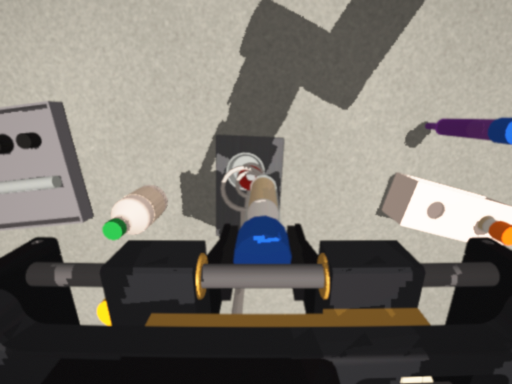

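The column hangs upright in the jaws, with its tip at about (264,178) and the top ring at (242,188). I'll correct the pose and tilt.

```bash
python3 -m inch '[[20,[0,-10,6],[0.3,-1.7,-0.4]],[20,[0,-8,6],[0,0,0]],[20,[0,0,0],[0,0,0]]]'
python3 -c "
from h import *
o=get_obs();print(o['position'],o['ft_force'])
print(delta((.494,-.1845,.335),np.radians(84)))"
python3 look.py w5 ring_top:.157 column_tip:.18
```

```text
time: 10.55
position: [0.4937, -0.1817, 0.341]
tool_rot: [0.034, 0.704, -0.036, 0.708]
ft_force: [-0.3, -0.3, -0.9]
grip_width: 0.0328
[ 0.49370473 -0.18174443  0.34099837] [-0.34050032 -0.2976983  -0.90878764]
(array([ 6. , -2.7,  0.5]), array([0.4, 0.4, 0.1]))
10.55 [ 0.4937 -0.1817  0.341 ] -2.0382398428192023
ring_top 0.89 [254.2 173.9] [ 0.4947 -0.1925  0.157 ]
column_tip 0.88 [262.5 177.5] [ 0.4946 -0.1815  0.18  ]
column_tip 0.8 [441.8 112.7] [0.4373 0.0345 0.18  ]
```

```bash
python3 -m inch '[[20,[15,-3,0],[0.4,0.4,0]],[20,[18,0,0],[0,0,0]],[20,[18,0,0],[0,0,0]],[20,[0,0,0],[0,0,0]]]'
python3 -c "
from h import *
o=get_obs();print(o['position'],o['ft_force'])
print(delta((.494,-.1845,.262),np.radians(84)))"
python3 look.py w6 ring_top:.157
python3 -c "
import cv2
im=cv2.imread('pics/w6.png')[110:240,190:330]
cv2.imwrite('pics/w6z.png',cv2.resize(im,None,fx=4.5,fy=4.5,interpolation=cv2.INTER_CUBIC))"
```

```text
time: 11.2
position: [0.4917, -0.1838, 0.2856]
tool_rot: [0.038, 0.708, -0.038, 0.704]
ft_force: [-0.1, -0.2, -1.1]
grip_width: 0.0323
[ 0.49168427 -0.18382733  0.28556729] [-0.05992732 -0.15964955 -1.12080857]
(array([23.6, -0.4,  2.5]), array([-0.1, -0.3,  0. ]))
11.2 [ 0.4917 -0.1838  0.2856] -2.0327846182438054
```

View pics/w6z.png

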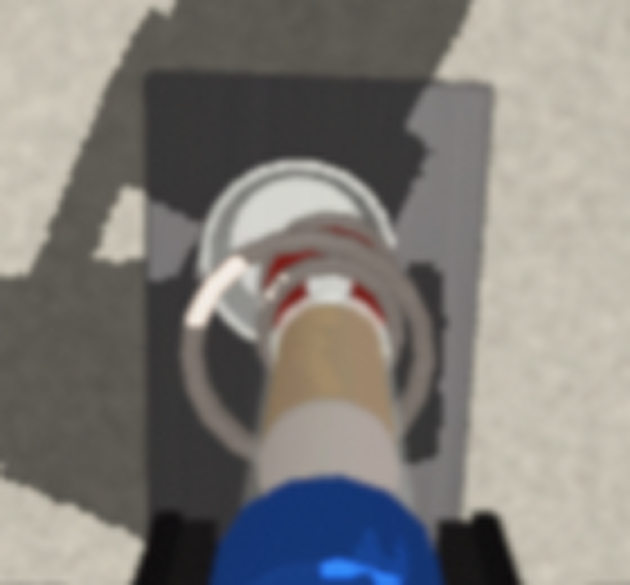

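The column is inside the top ring. The stem, at x≈328 in the crop, lines up with the middle ring and the red adapter, at about 325-329. I'll go on down.

```bash
python3 -m inch '[[20,[10,0,1],[0,-0.3,0]],[20,[10,0,1],[0,0,0]],[20,[3,0,0],[0,0,0]],[20,[0,0,0],[0,0,0]]]'
python3 -c "
from h import *
o=get_obs();print(o['position'],o['ft_force'])
print(delta((.494,-.1845,.262),np.radians(84)))"
```

```text
time: 11.8
position: [0.4959, -0.1853, 0.2641]
tool_rot: [0.036, 0.704, -0.039, 0.708]
ft_force: [0.9, 0.6, -1.0]
grip_width: 0.0321
[ 0.49586679 -0.1853194   0.26405466] [ 0.86610535  0.58330322 -0.95840588]
(array([ 2. ,  0.6, -2. ]), array([-0.1,  0.4,  0.2]))
```

```bash
python3 -m inch '[[20,[4,0,0],[0,0,0]],[20,[4,0,0],[0,0,0]],[20,[0,0,0],[0,0,0]]]'
python3 -c "
from h import *
o=get_obs();print(o['ft_force'],o['moment'])
print(delta((.494,-.1845,.25),np.radians(84)))"
```

```text
time: 12.18
position: [0.4962, -0.1855, 0.2559]
tool_rot: [0.036, 0.704, -0.039, 0.709]
ft_force: [0.2, -0.3, 0.2]
grip_width: 0.0319
[ 0.20190858 -0.27551108  0.17252596] [ 0.107515   -0.12935274 -0.00504825]
(array([ 5.9,  0.8, -2.3]), array([-0.1,  0.4,  0.2]))
```

```bash
python3 -m inch '[[20,[3,0.5,-1],[0,0.4,0]],[20,[3,0,-1],[0,0,0]],[20,[0,0,0],[0,0,0]]]'
python3 -c "
from h import *
o=get_obs();print(o['ft_force'],o['moment'])
print(delta((.494,-.1845,.25),np.radians(84)))"
```

```text
time: 12.55
position: [0.4942, -0.1848, 0.2496]
tool_rot: [0.036, 0.706, -0.039, 0.706]
ft_force: [0.1, -0.3, -1.0]
grip_width: 0.0319
[ 0.13205019 -0.30498796 -0.950658  ] [ 0.06704561 -0.18013922  0.00586733]
(array([-0.4,  0.3, -0.2]), array([-0.1,  0. ,  0.2]))
```

```bash
python3 -m inch '[[20,[3,0,0],[0,0,0]],[20,[2,0,0],[0,0,0]],[20,[0,0,0],[0,0,0]]]'
python3 -c "
from h import *
o=get_obs();print(o['ft_force'],o['moment'])
print(delta((.494,-.1845,.245),np.radians(84)))"
```

```text
time: 12.92
position: [0.4945, -0.1849, 0.2445]
tool_rot: [0.036, 0.706, -0.039, 0.706]
ft_force: [-0.2, 0.1, 0.3]
grip_width: 0.0319
[-0.15973942  0.09174035  0.25101798] [ 0.14001917 -0.17806239  0.02534339]
(array([-0.5,  0.4, -0.6]), array([-0.1,  0.1,  0.2]))
```

Tip is at about 0.09 with no contact yet, so I'll continue in small steps.

```bash
python3 -m inch '[[20,[2,0,0],[0,0,0]],[20,[2,0,0],[0,0,0]],[20,[0,0,0],[0,0,0]]]'
python3 -c "
from h import *
o=get_obs();print(o['ft_force'],o['moment'])
print(delta((.494,-.1845,.24),np.radians(84)))"
```

```text
time: 13.3
position: [0.4965, -0.1852, 0.2427]
tool_rot: [0.036, 0.704, -0.04, 0.708]
ft_force: [0.8, 0.7, 1.5]
grip_width: 0.0325
[0.81427566 0.68660975 1.48293032] [ 0.35532894 -0.0215668  -0.04630072]
(array([ 2.7,  0.5, -2.6]), array([-0.1,  0.4,  0.3]))
```

```bash
python3 -m inch '[[20,[2,0,0],[0,0,0]],[20,[2,0,0],[0,0,0]],[20,[0,0,0],[0,0,0]]]'
python3 -c "
from h import *
o=get_obs();print(o['ft_force'],o['moment'])
print(delta((.494,-.1845,.236),np.radians(84)))"
```

```text
time: 13.68
position: [0.4961, -0.1851, 0.2379]
tool_rot: [0.036, 0.704, -0.039, 0.708]
ft_force: [0.2, -0.0, -0.6]
grip_width: 0.0317
[ 0.20400219 -0.01166392 -0.5686554 ] [ 0.19073441 -0.20398609 -0.00640949]
(array([ 1.8,  0.4, -2.1]), array([-0.1,  0.3,  0.3]))
```

```bash
python3 -m inch '[[20,[2,0,-1],[0,0.3,0]],[20,[1,0,-0.5],[0,0,0]],[20,[0,0,0],[0,0,0]]]'
python3 -c "
from h import *
o=get_obs();print(o['ft_force'],o['moment'])
print(delta((.494,-.1845,.236),np.radians(84)))"
```

```text
time: 14.05
position: [0.4953, -0.185, 0.2343]
tool_rot: [0.036, 0.706, -0.039, 0.707]
ft_force: [1.2, 0.1, -0.5]
grip_width: 0.032
[ 1.19455739  0.08353051 -0.46786553] [ 0.22217451 -0.37350719 -0.00153462]
(array([-1.7,  0.3, -1.4]), array([-0.1,  0.1,  0.2]))
```

```bash
python3 -m inch '[[20,[2,0,0],[0,0,0]],[20,[1,0,0],[0,0,0]],[20,[0,0,0],[0,0,0]]]'
python3 -c "
from h import *
o=get_obs();print(o['ft_force'],o['moment'])
print(delta((.494,-.1845,.233),np.radians(84)))"
```

```text
time: 14.42
position: [0.4954, -0.185, 0.2312]
tool_rot: [0.036, 0.706, -0.039, 0.707]
ft_force: [0.1, 0.8, -0.3]
grip_width: 0.032
[ 0.11504482  0.80983292 -0.29266523] [ 0.21722762 -0.38120296  0.01832269]
(array([-1.8,  0.3, -1.5]), array([-0.1,  0.1,  0.3]))
```

Moment y has grown by about −0.2 N·m, which is roughly 1.3 N at the tip along +x. I'll ease toward +x and continue.

```bash
python3 -m inch '[[20,[1.5,0,0.7],[0,0,0]],[20,[1.5,0,0],[0,0,0]],[20,[0,0,0],[0,0,0]]]'
python3 -c "
from h import *
o=get_obs();print(o['ft_force'],o['moment'])
print(delta((.495,-.1845,.23),np.radians(84)))"
```

```text
time: 14.8
position: [0.4958, -0.1851, 0.2279]
tool_rot: [0.036, 0.706, -0.039, 0.706]
ft_force: [-0.0, 0.8, -1.4]
grip_width: 0.0322
[-0.04874359  0.78265768 -1.36458242] [ 0.1980658  -0.36882948  0.0007831 ]
(array([-2.1,  0.5, -0.9]), array([-0.1,  0.1,  0.3]))
```

```bash
python3 -m inch '[[20,[1.5,0,0],[0,0,0]],[20,[1.5,0,0],[0,0,0]],[20,[0,0,0],[0,0,0]]]'
python3 -c "
from h import *
o=get_obs();print(o['ft_force'],o['moment'])
print(delta((.495,-.1845,.227),np.radians(84)))"
```

```text
time: 15.18
position: [0.4959, -0.1851, 0.2246]
tool_rot: [0.036, 0.706, -0.039, 0.706]
ft_force: [0.7, 1.0, 0.0]
grip_width: 0.0322
[0.69373828 1.02867473 0.03414631] [ 0.19290274 -0.34999477  0.01759954]
(array([-2.4,  0.5, -0.9]), array([-0.1,  0.1,  0.2]))
```

```bash
python3 -m inch '[[20,[2,0.3,0.6],[0,0,0]],[20,[2,0,0],[0,0,0]],[20,[0,0,0],[0,0,0]]]'
python3 -c "
from h import *
o=get_obs();print(o['ft_force'],o['moment'])
print(delta((.496,-.1845,.22),np.radians(84)))"
```

```text
time: 15.55
position: [0.4962, -0.1849, 0.2202]
tool_rot: [0.036, 0.706, -0.039, 0.706]
ft_force: [0.8, 1.0, -1.5]
grip_width: 0.0322
[ 0.77614863  0.98996811 -1.4949643 ] [ 0.14271084 -0.33060945 -0.02969159]
(array([ 0.2,  0.4, -0.2]), array([-0.1,  0. ,  0.3]))
```

```bash
python3 -m inch '[[20,[2,0.3,0],[0,0,0]],[20,[2,0,0],[0,0,0]],[20,[0,0,0],[0,0,0]]]'
python3 -c "
from h import *
o=get_obs();print(o['ft_force'],o['moment'])
print(delta((.496,-.1845,.216),np.radians(84)))"
```

```text
time: 15.92
position: [0.4961, -0.1846, 0.2158]
tool_rot: [0.036, 0.706, -0.039, 0.706]
ft_force: [0.0, 0.1, -1.4]
grip_width: 0.0323
[ 0.02881887  0.11880466 -1.4472083 ] [ 0.15563429 -0.29712948  0.03578976]
(array([-0.2,  0.1, -0.2]), array([-0.1, -0. ,  0.3]))
```

Sliding freely. Continuing.

```bash
python3 -m inch '[[20,[2,0,0.5],[0,0,0]],[20,[2,0,0],[0,0,0]],[20,[0,0,0],[0,0,0]]]'
python3 -c "
from h import *
o=get_obs();print(o['ft_force'],o['moment'])"
```

```text
time: 16.3
position: [0.4964, -0.1847, 0.2114]
tool_rot: [0.036, 0.706, -0.039, 0.706]
ft_force: [0.7, 0.6, -0.6]
grip_width: 0.0325
[ 0.71572261  0.55007844 -0.55009547] [ 0.13804312 -0.29025695 -0.01941252]
```

```bash
python3 -m inch '[[20,[2,0,0],[0,0,0]],[20,[2,0,0],[0,0,0]],[20,[0,0,0],[0,0,0]]]'
python3 -c "
from h import *
o=get_obs();print(o['ft_force'],o['moment'])
print(delta((.496,-.1845,.216),np.radians(84)))"
```

```text
time: 16.68
position: [0.4964, -0.1847, 0.2071]
tool_rot: [0.036, 0.706, -0.039, 0.706]
ft_force: [0.5, -0.2, -2.2]
grip_width: 0.0322
[ 0.45470841 -0.20015922 -2.2496676 ] [ 0.12167905 -0.21597709  0.05812079]
(array([-8.9,  0.1, -0.5]), array([-0.1, -0. ,  0.3]))
```

```bash
python3 -m inch '[[20,[1.5,0,0],[0,0,0]],[20,[1.5,0,0],[0,0,0]]]'; python3 -m inch '[[20,[1.5,0,0],[0,0,0]]]';python3 -m inch '[[20,[1,0,0],[0,0,0]]]'
```

```text
time: 16.92
position: [0.4965, -0.1848, 0.2041]
tool_rot: [0.036, 0.706, -0.039, 0.706]
ft_force: [0.5, 0.5, -1.0]
grip_width: 0.0318
time: 17.05
position: [0.4965, -0.1848, 0.2025]
tool_rot: [0.036, 0.706, -0.039, 0.706]
ft_force: [0.8, 0.3, -1.0]
grip_width: 0.0318
time: 17.18
position: [0.4965, -0.1848, 0.2014]
tool_rot: [0.036, 0.706, -0.039, 0.706]
ft_force: [0.1, 0.4, -0.7]
grip_width: 0.0322
```

```bash
python3 -m inch '[[20,[1,0,0],[0,0,0]]]'; python3 -m inch '[[20,[1,0,0],[0,0,0]]]';python3 -m inch '[[20,[1,0,0],[0,0,0]]]'
```

```text
time: 17.3
position: [0.4965, -0.1847, 0.2003]
tool_rot: [0.036, 0.706, -0.039, 0.706]
ft_force: [0.1, -0.0, -1.1]
grip_width: 0.0321
time: 17.42
position: [0.4967, -0.1848, 0.1995]
tool_rot: [0.036, 0.706, -0.039, 0.706]
ft_force: [0.5, 0.5, 3.0]
grip_width: 0.0322
time: 17.55
position: [0.4972, -0.1849, 0.1991]
tool_rot: [0.036, 0.706, -0.039, 0.706]
ft_force: [1.3, 1.3, 3.1]
grip_width: 0.0319
```

Bedding contact at TCP z≈0.1995, which puts the rim at about 0.087 and fits the plausible range. I'll push gently.

```bash
python3 -m inch '[[20,[1,0,0],[0,0,0]]]'; python3 -m inch '[[20,[1,0,0],[0,0,0]]]'; python3 -c "
from h import *
o=get_obs();print(o['ft_force'],o['moment'])"
```

```text
time: 17.68
position: [0.4977, -0.1849, 0.1987]
tool_rot: [0.036, 0.705, -0.04, 0.707]
ft_force: [-0.1, 1.4, 5.3]
grip_width: 0.0321
time: 17.8
position: [0.498, -0.1849, 0.1983]
tool_rot: [0.036, 0.705, -0.04, 0.707]
ft_force: [-0.2, 2.1, 5.4]
grip_width: 0.0323
[-0.24744071  2.11821007  5.39891112] [ 0.44230836 -0.05709021  0.01428061]
```

```bash
python3 -m inch '[[20,[1,0,0],[0,0,0]]]'; python3 -m inch '[[20,[1,0,0],[0,0,0]]]'; python3 -c "
from h import *
o=get_obs();print(o['ft_force'],o['moment'])"
```

```text
time: 17.92
position: [0.4982, -0.1849, 0.198]
tool_rot: [0.036, 0.705, -0.04, 0.707]
ft_force: [0.5, 0.6, 5.6]
grip_width: 0.0322
time: 18.05
position: [0.4984, -0.1849, 0.1976]
tool_rot: [0.036, 0.704, -0.04, 0.708]
ft_force: [0.2, 0.8, 5.6]
grip_width: 0.032
[0.15916139 0.84643757 5.64457987] [ 0.37213595 -0.06660225  0.00542532]
```

The force plateaus near 5.6 N plus the column's weight, about 7 N, so the adapter is sliding. The x drift is small, so I'll trim it while continuing.

```bash
python3 -m inch '[[20,[1.2,0,-0.4],[0,0.2,0]]]'; python3 -m inch '[[20,[1.2,0,-0.4],[0,0.2,0]]]'; python3 -m inch '[[20,[1.2,0,-0.4],[0,0.2,0]]]'; python3 -m inch '[[20,[1.2,0,-0.3],[0,0.1,0]]]';python3 -c "
from h import *
o=get_obs();print(o['ft_force'],o['moment'])
print(delta((.4965,-.1845,.1945),np.radians(84)))"
```

```text
time: 18.18
position: [0.4983, -0.1849, 0.197]
tool_rot: [0.036, 0.705, -0.04, 0.707]
ft_force: [-0.2, 1.0, 5.7]
grip_width: 0.0319
time: 18.3
position: [0.4982, -0.1848, 0.1965]
tool_rot: [0.036, 0.706, -0.04, 0.706]
ft_force: [0.7, 1.3, 4.5]
grip_width: 0.0321
time: 18.42
position: [0.4983, -0.1849, 0.196]
tool_rot: [0.036, 0.707, -0.04, 0.705]
ft_force: [0.8, 1.8, 4.7]
grip_width: 0.0324
time: 18.55
position: [0.4985, -0.1848, 0.1955]
tool_rot: [0.036, 0.707, -0.04, 0.705]
ft_force: [-0.0, 0.7, 6.1]
grip_width: 0.0321
[-0.02351484  0.65475249  6.10100543] [ 0.4654593  -0.17625067 -0.03502148]
(array([ 1. ,  0.1, -2. ]), array([-0.1, -0.2,  0.3]))
```

```bash
python3 -m inch '[[20,[1.3,0,-0.4],[0,0,0]]]'; python3 -m inch '[[20,[1.3,0,-0.4],[0,0,0]]]'; python3 -m inch '[[20,[1.3,0,-0.4],[0,0,0]]]'; python3 -m inch '[[20,[1.2,0,-0.4],[0,0,0]]]'
```

```text
time: 18.68
position: [0.4985, -0.1848, 0.1949]
tool_rot: [0.036, 0.707, -0.04, 0.705]
ft_force: [-0.0, 1.1, 5.7]
grip_width: 0.0323
time: 18.8
position: [0.4985, -0.1848, 0.1943]
tool_rot: [0.036, 0.706, -0.04, 0.706]
ft_force: [0.0, 1.5, 7.2]
grip_width: 0.0325
time: 18.92
position: [0.4985, -0.1847, 0.1937]
tool_rot: [0.036, 0.706, -0.04, 0.706]
ft_force: [-0.9, 1.8, 5.1]
grip_width: 0.032
time: 19.05
position: [0.4985, -0.1848, 0.1933]
tool_rot: [0.035, 0.706, -0.04, 0.707]
ft_force: [0.1, 2.2, 8.3]
grip_width: 0.0321
```

```bash
python3 -m inch '[[20,[1.1,0,-0.3],[0,0,0]]]'; python3 -m inch '[[20,[1.1,0,-0.3],[0,0,0]]]';python3 -c "
from h import *
o=get_obs();print(o['ft_force'],o['moment'])
print(delta((.4965,-.1845,.1945),np.radians(84)))"
```

```text
time: 19.18
position: [0.4988, -0.1848, 0.1932]
tool_rot: [0.035, 0.705, -0.041, 0.707]
ft_force: [0.0, 1.4, 8.1]
grip_width: 0.032
time: 19.3
position: [0.4989, -0.1848, 0.1932]
tool_rot: [0.035, 0.705, -0.041, 0.708]
ft_force: [-1.0, 0.9, 8.6]
grip_width: 0.0322
[-0.96635303  0.94116286  8.57034373] [0.54242972 0.04810762 0.00369473]
(array([-1.3, -0. , -2.4]), array([-0.2,  0.3,  0.4]))
```

It stopped dead at 0.1932 after about 5.3 mm of travel. One firmer push to confirm.

```bash
python3 -m inch '[[20,[1.8,0,-0.3],[0,0.2,0]]]'; python3 -m inch '[[20,[1.8,0,-0.3],[0,0.1,0]]]'
```

```text
time: 19.42
position: [0.4993, -0.1848, 0.1929]
tool_rot: [0.035, 0.705, -0.041, 0.707]
ft_force: [-0.9, 2.4, 11.4]
grip_width: 0.0322
time: 19.55
position: [0.4999, -0.1849, 0.1928]
tool_rot: [0.035, 0.705, -0.041, 0.707]
ft_force: [0.3, 3.4, 13.3]
grip_width: 0.0321
```

It resists at 13 N without moving, so the adapter is fully down. I'll unload and release, opening only to 60 mm.

```bash
python3 -m inch '[[20,[0,0,-0.5],[0,0,0]],[45,[0,0,0],[0,0,0]],[60,[0,0,0],[0,0,0]],[60,[0,0,0],[0,0,0]],[60,[0,0,0],[0,0,0]]]'
python3 -m inch '[[60,[-10,0,0],[0,0,0]],[60,[-20,0,0],[0,0,0]],[60,[-30,0,0],[0,0,0]],[60,[-30,0,0],[0,0,0]],[60,[-30,0,0],[0,0,0]],[60,[0,0,-30],[0,0,0]],[60,[0,0,-40],[0,0,0]],[60,[0,0,0],[0,0,0]]]'
python3 look.py w7 ring_top:.157 column_cap:.21 dish:.008
python3 - <<'E'
from h import *
im=imaging.camera("scene");save("pics/s2.png",im)
a=cv2.imread("pics/w7.png")[100:260,150:350];b=cv2.imread("pics/s2.png")[150:310,120:320]
cv2.imwrite("pics/end.png",cv2.resize(np.hstack([a,b]),None,fx=2,fy=2,interpolation=cv2.INTER_CUBIC))
for c in ("scene","top"):
    if c=="top": imaging.camera(c)
    for t in ("spare_cap","dish","bottle","jar","column_cap"):
        q=imaging.tip_of(c,t); print(c,t,[(round(k["confidence"],2),np.round(k["pixel"],1).tolist()) for k in q[:2]])
E
```

```text
time: 20.18
position: [0.4984, -0.1849, 0.1925]
tool_rot: [0.035, 0.706, -0.041, 0.707]
ft_force: [0.2, 0.2, 0.3]
grip_width: 0.0581
time: 21.18
position: [0.428, -0.1769, 0.3207]
tool_rot: [0.033, 0.704, -0.042, 0.708]
ft_force: [0.2, -1.6, -0.2]
grip_width: 0.06
21.175 [ 0.428  -0.1769  0.3207] -2.0905708013417352
ring_top 0.89 [257.9 226.4] [ 0.4952 -0.1915  0.157 ]
column_cap 0.66 [266.8 245.7] [ 0.4958 -0.18    0.21  ]
box 0.97 [476.9 161.7  70.1  34.4]
box 0.92 [265.1 229.3  27.7  68.2]
dish 0.89 [258.1 190.1] [ 0.4911 -0.1946  0.008 ]
scene spare_cap [(0.49, [327.3, 161.6])]
scene dish [(0.55, [207.7, 263.4])]
scene bottle [(0.83, [182.7, 331.0])]
scene jar [(0.59, [305.6, 126.0]), (0.37, [307.4, 192.8])]
scene column_cap [(0.85, [265.0, 135.4]), (0.77, [210.6, 220.5])]
top spare_cap [(0.64, [174.0, 163.7])]
top dish []
top bottle []
top jar [(0.84, [118.4, 226.6])]
top column_cap [(0.59, [350.9, 204.2]), (0.53, [196.9, 233.8])]
```

View pics/end.png

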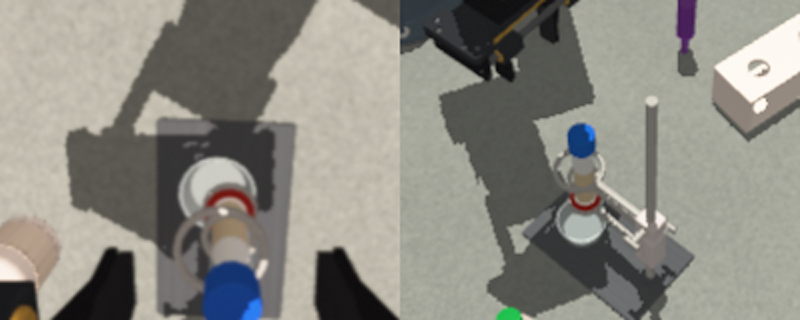

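The column stands upright through the rings, clear of the gripper, and the bystanders are unmoved. Handing in.

```bash
python3 -m inch '[[60,[0,0,0],[0,0,0]],[60,[0,0,0],[0,0,0]]]'; python3 -c "
from h import *
print(robot.hand_in())"
```

```text
time: 22.28
position: [0.43, -0.1777, 0.3199]
tool_rot: [0.033, 0.704, -0.042, 0.708]
ft_force: [0.2, -0.5, -0.1]
grip_width: 0.0601
the job is handed in; nothing more can be done
None
```

I mounted the blue-capped column in the ring stand, let go of it and handed the job in at about 22 s. The hand-in gives no verdict.

**What I did**
- I lifted the column out of the rack and carried it over the stand.
- I lowered it in small force-checked steps, lined up with the lower rings. They sat about 6 mm to one side of the top ring.
- The shoulder bedded at a rim height of about 87 mm.
- The adapter slid at about 7 N and stopped dead after about 5.3 mm.
- A final push held at 13 N without moving. That was the highest force I read, against the 20 N limit.

**Last checks**
- **Column:** it looks upright through the rings in the pictures. Its cap is about 11 mm to the side of the top ring by the last wrist image. The ring offset I measured earlier was 5–6 mm, and the grip position put it at 6–7 mm. The limit is 12 mm, so this is the least certain check, and I did not measure the tip itself after letting go.
- **Gripper:** it was open and clear of everything, with only sensor noise in the force reading.
- **Bystanders:** the spare column, dish, bottle and jar were found in the scene picture within about 4 pixels of where they began.
- **Missed detection:** the detector did not find the dish or bottle in the last top picture.

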